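# Press the glued walnut rosette home

## Task

The dark walnut rosette on the carving panel has just been glued. With closed fingertips, gently press it down until it sits fully home against the panel, keep light pressure on it there for three seconds, then withdraw. Only press it, never pinch or pull it up; leave the other three rosettes untouched as they stand (they are dry-fitted and must stay proud), and do not disturb the cork block on the panel or the gouges lying beside it.

Things in the scene. Friction and masses are not known exactly. Their poses are not given: they have to be found in the camera images.
- panel: pale framed panel 240 x 262 mm, fixed on battens; origin on the bench under its centre, z up, x and y along its sides. Its flat face is 45 mm above the bench, its frame rises to 57 mm. Rosettes stand at x = +-60, y = +-80 mm of this frame; which is where varies. Unlisted: a mallet (230 mm tall), bottle, tin and brush stand loose on the bench, over 0.4 m left and right of the robot's midline.
- walnut_top (a point): centre of the top of the dark brown walnut rosette, by far the darkest of the four: a round disc 44 mm across and 12 mm thick with a flat 28 mm top, on a stem that slides straight down into the panel. At the start its underside is 6 to 8 mm above the panel face (top 63 to 65 mm above the bench); fully home its underside lies on the face (top 57 mm above the bench).
- walnut (a joint): how far walnut has been pushed down: 0 to 0.002 m at the start, 0.008 m is fully home, negative means pulled up. It slides stiffly, needs about 5 N, stays where it is left, and stops dead when home. Over 35 N cracks it.
- oak_top (a point): centre of the top of the mid-brown oak rosette: a round disc 44 mm across and 12 mm thick with a flat 28 mm top, on a stem that slides straight down into the panel. At the start its underside is 6 to 8 mm above the panel face (top 63 to 65 mm above the bench); fully home its underside lies on the face (top 57 mm above the bench).
- oak (a joint): how far oak has been pushed down: 0 to 0.002 m at the start, 0.008 m is fully home, negative means pulled up. It slides stiffly, needs about 5 N, stays where it is left, and stops dead when home.
- gilded_top (a point): centre of the top of the gold-coloured rosette: a round disc 44 mm across and 12 mm thick with a flat 28 mm top, on a stem that slides straight down into the panel. At the start its underside is 6 to 8 mm above the panel face (top 63 to 65 mm above the bench); fully home its underside lies on the face (top 57 mm above the bench).
- gilded (a joint): how far gilded has been pushed down: 0 to 0.002 m at the start, 0.008 m is fully home, negative means pulled up. It slides stiffly, needs about 5 N, stays where it is left, and stops dead when home.
- gesso_top (a point): centre of the top of the white rosette: a round disc 44 mm across and 12 mm thick with a flat 28 mm top, on a stem that slides straight down into the panel. At the start its underside is 6 to 8 mm above the panel face (top 63 to 65 mm above the bench); fully home its underside lies on the face (top 57 mm above the bench).
- gesso (a joint): how far gesso has been pushed down: 0 to 0.002 m at the start, 0.008 m is fully home, negative means pulled up. It slides stiffly, needs about 5 N, stays where it is left, and stops dead when home.
- cork_block: loose cork sanding block 55 x 34 x 26 mm, lying on the middle of the panel; origin at the centre of its underside
- gouge_left: loose carving gouge about 220 mm long and 23 mm high, lying on the bench beside the panel on its +y side; origin on the bench near its middle, x along the blade
- gouge_right: loose carving gouge, same size, on the -y side of the panel

How it is judged:
On the way:
1. the fingertips keep the walnut rosette pressed home (within 1.5 mm, force over 0.5 N) for 2.5 s (value of joint walnut above 0.0065 m and contact force between the fingers and walnut above 0.5 N), for 2.5 s.
At the end, for the whole second after the job is handed in: the walnut rosette is within 1.5 mm of fully home, the other three still stand proud as they were (within 1.5 mm of their starting band), and the cork block and the two gouges are each within 15 mm of where it was (value of joint walnut above 0.0065 m and value of joint oak between -0.0015 and 0.0035 m and value of joint gilded between -0.0015 and 0.0035 m and value of joint gesso between -0.0015 and 0.0035 m and distance of each of cork_block, gouge_left, gouge_right from where it was at the start of the episode below 0.015 m); the robot touches nothing.
It fails at once if the robot touched or moved one of the other three rosettes (contact force between any of the arm, the fingers and oak above 1 N or value of joint any of oak, gilded, gesso above 0.0035 m or value of joint any of oak, gilded, gesso below -0.0015 m or contact force between any of the arm, the fingers and gilded above 1 N or contact force between any of the arm, the fingers and gesso above 1 N).
It fails at once if the walnut rosette was lifted or pulled upwards (value of joint walnut below -0.002 m).
It fails at once if the walnut rosette was pressed with more than 35 N (contact force between anything else and walnut above 35 N).
It fails at once if the cork block or a gouge moved more than 15 mm or was tipped (distance of any of cork_block, gouge_left, gouge_right from where it was at the start of the episode above 0.015 m or angle between any of cork_block, gouge_left, gouge_right's own z axis and vertical above 0.3 rad).
It also fails if it takes over 35 s, if anything falls off the work surface, if the arm or the gripper's body presses on something with over 40 N, if the wrist force passes 120 N, or if a joint passes its speed limit or range.

## Robot

A 6-joint arm with a two-finger parallel gripper is mounted at the origin on the work surface. World frame = base frame: x ahead of the robot, y to its left, z up, the work surface at z = 0. Lengths are in m, angles in rad, forces in N, time in s.
With the tool pointing down it reaches from about 0.375 to 0.925 m from the base axis. Payload 5.7 kg.
Tool frame: the origin (TCP) lies midway between the tips of the shut fingers; the grasp point (between the pads) lies 19 mm behind it; z points along the fingers, y is the line along which they close (so a half turn about z gives the same grasp; the last joint's range is limited). The gripper opens to 85 mm and grips with 20 to 120 N. Pads are 22 mm wide; open, the fingers measure 114 mm over their backs; the gripper's body (76 mm by 85 mm) begins 54 mm behind the grasp point. The pads swing forward as they close: fully open they stand 13 mm farther back than shut.
Start: joints at [-1.382, 0.359, 1.51, -0, 1.272, -0.115], TCP at [0.179, -0.572, 0.231] pointing down, gripper open.
Joint ranges: [-2.97, 2.97], [-1.01, 2.36], [0.21, 2.38], [-0.96, 4.11], [0.2, 2.71], [-2.98, 2.98]. Speed limits (rad/s): [2.39, 2.39, 3.14, 3.14, 3.14, 3.14].

## Interface

Orientations are given as a unit quaternion [w, x, y, z].
In Python, from cell import ctrl gives the robot as it stands.
- The arm moves only by the tool move_arm, never from a script. Its argument "targets" is text: rows parted by semicolons, each of 6 numbers parted by spaces: the shift along the tool's x, y, z in mm, then the turn, a rotation vector about the tool's x, y, z in rad. A call has 1 to 8 rows; each row is the pose to reach, as a shift and turn from the pose commanded when the call began, along the tool's axes at that moment; what a row does not reach only later rows make up. A row lasts 1/8 s, in which the tool goes at most 62.5 mm and 10.7 degrees, less where a joint would pass 70% of its speed; a pose out of reach is approached as far as the arm can. A call with a gripper value outside its range is refused whole. "jaw" is the closure, from -1 (fully open) to 1 (shut), so that 0 is half open, set as the call begins (left out, the last holds). The fingers move at their own pace and stop on an object; the grip force is fixed at half the most. Time passes only in rows, so rows that repeat a pose let the fingers close. It gives the time, the measured TCP pose, the force, the opening and the grip force at its end, in the units of the state.
- ctrl.sense(): the state, without advancing time (a new reading comes with each control period).
- ctrl.snapshot(name): name is "side" or "top"; returns the picture (420x560x3 uint8, blue, green, red); there is no depth.
- ctrl.get_calibration(name): a dict with "fx", "fy", "cx", "cy" (pixels), "rvec" (rotation vector, rad) and "tvec" (3), from world to camera coordinates, as OpenCV has them. Camera axes: x right, y down, z forward; pixel columns grow to the right and rows downward; lengths in m; the calibration is good to about 2 mm. A picture is of the moment at which its call begins. get_calibration takes no time and is no camera call.
- ctrl.finish_job(): hands the job in; it is judged then, once.
The state is a dict: "t": time; "q": joint angles; "dq": joint speeds; "joint_efforts": joint torques, N m; "eef_pos": TCP position; "ee_rot": TCP orientation; "contact_force": force on the tool from outside, world axes, zero at the start; "torque": the same for the moment, N m; "width": opening from 0.0 (shut) to 1.0 (fully open); "grip_force": force on a finger pad.
Only numpy, scipy, OpenCV 4.12 (cv2) and the standard library are available. Lean on these libraries where they do the work, as an engineer would, in place of code of your own. Each camera call takes 0.05 s, during which the arm holds its last target. There are 200 camera calls.

## Working session

There is one attempt and no reset: what is moved stays moved. The work goes in short steps, Python scripts to look and compute and a tool call to move; the robot and the scene stay as the last step left them, time stands still between calls to the robot, and variables do not carry over. Pictures are saved under pics/ and viewed, at most 10 in all, crops included, and the job is handed in when it is done.

Besides the shell and the picture viewer there is one more tool, called after ">>>" as a command line: name --argument value ..., lists and objects as JSON in quotes. move_arm: Moves the arm, as the interface text tells. Its arguments: {"type":"object","properties":{"targets":{"type":"string"},"jaw":{"type":"number"}},"required":["targets"]}

```bash
mkdir -p pics
python3 - <<'E'
from cell import ctrl
import cv2,numpy as np
for n in("top","side"):
    cv2.imwrite(f"pics/{n}0.png",ctrl.snapshot(n)); c=ctrl.get_calibration(n); print(n,c)
    R=cv2.Rodrigues(np.array(c["rvec"],float))[0];print(-R.T@np.ravel(c["tvec"]),R[2])
s=ctrl.sense();print(s["t"],s["eef_pos"],s["ee_rot"],s["contact_force"],s["width"])
E
```

```text
top {'fx': 450.4367680186227, 'fy': 450.4367680186227, 'cx': 284.4287546533744, 'cy': 203.3792519386379, 'rvec': array([ 2.20546981, -2.14322701,  0.13348428]), 'tvec': array([0.00858082, 0.58756062, 0.881575  ])}
[0.49016749 0.03902679 0.93844997] [ 0.10618261 -0.01493841 -0.99423443]
side {'fx': 384.3778453807168, 'fy': 384.3778453807168, 'cx': 280.6421292662305, 'cy': 203.76624556170862, 'rvec': array([ 0.9493946 , -2.56761721,  0.94937166]), 'tvec': array([0.45510157, 0.31097405, 0.49108048])}
[0.28955043 0.35905949 0.57638456] [ 0.42573021 -0.49290208 -0.75881574]
0.1 [ 0.17937803 -0.57191293  0.2305495 ] [-8.24500636e-04  9.88483799e-01  1.51324480e-01 -1.32612282e-05] [ 0.76742708 -0.61331146 -0.27866143] 0.9995573638742803
```

View pics/top0.png

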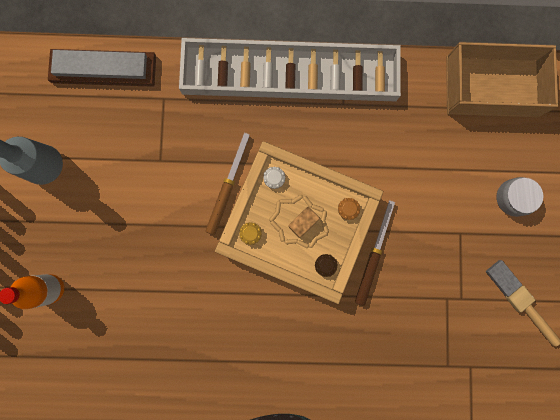

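View pics/side0.png

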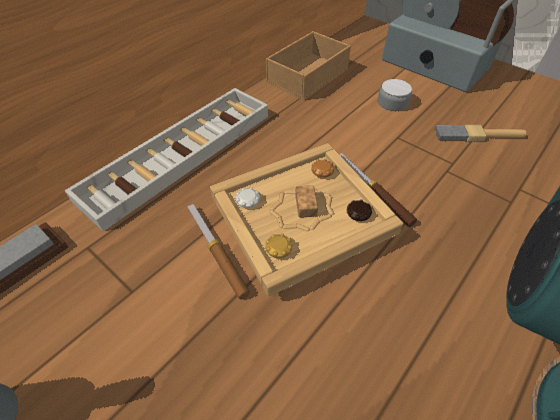

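The top view shows walnut at about (326,265), gesso (274,177), oak (348,208) and gilded (250,233). In the side view walnut is at about (359,211), gesso (247,198), oak (322,167) and gilded (279,245). The cork block is in the middle and the gouges lie either side.

```bash
cat > h.py <<'E'
from cell import ctrl
import cv2,numpy as np
def ray(n,uv,z):
    c=ctrl.get_calibration(n);R=cv2.Rodrigues(np.array(c["rvec"],float))[0];o=-R.T@np.ravel(c["tvec"])
    d=R.T@np.array([(uv[0]-c["cx"])/c["fx"],(uv[1]-c["cy"])/c["fy"],1]);return o,d,o+d*(z-o[2])/d[2]
def blob(im,uv,r=16):
    u,v=uv;g=im.max(2)[v-r:v+r,u-r:u+r]
    n,l,s,c=cv2.connectedComponentsWithStats((g<75).astype(np.uint8))
    k=1+np.argmax(s[1:,4]);return c[k]+[u-r,v-r],s[k]
E
python3 - <<'E'
from h import *
P=[]
for n,uv in(("top",(326,265)),("side",(359,211))):
    im=cv2.imread(f"pics/{n}0.png");b,s=blob(im,uv);o,d,p=ray(n,b,.058);P.append((o,d/np.linalg.norm(d)));print(n,b,s,p)
A=sum(np.eye(3)-np.outer(d,d) for o,d in P);B=sum((np.eye(3)-np.outer(d,d))@o for o,d in P);print("tri",np.linalg.solve(A,B))
T=dict(ge=(274,177),oak=(348,208),gil=(250,233),wal=(326,265))
S=dict(ge=(247,198),oak=(322,167),gil=(279,245),wal=(359,211))
t={k:ray("top",v,.06)[2][:2] for k,v in T.items()};s={k:ray("side",v,.06)[2][:2] for k,v in S.items()}
for k in t: print(k,t[k].round(4),s[k].round(4))
m=(sum(t.values())+sum(s.values()))/8;print("centre",m)
a=(t["ge"]-t["gil"]+t["oak"]-t["wal"])/2;print("xdir",a,np.linalg.norm(a),np.arctan2(a[1],a[0]))
E
```

```text
top [325.82972973 265.26216216] [  5   6  22  22 370] [ 0.46583792 -0.05787556  0.058     ]
side [359.46648794 210.31367292] [  4   5  25  21 373] [ 0.46564733 -0.05583397  0.058     ]
tri [ 0.46611995 -0.05794985  0.05561699]
ge [0.6357 0.0478] [0.634  0.0525]
oak [ 0.5786 -0.0993] [ 0.5795 -0.099 ]
gil [0.5241 0.0912] [0.5239 0.0922]
wal [ 0.4664 -0.058 ] [ 0.4647 -0.0524]
centre [ 0.55086227 -0.00311985]
xdir [ 0.1118813  -0.04231255] 0.11961511881846248 -0.3615656819976339
```

```bash
cat >> h.py <<'E'
from scipy.spatial.transform import Rotation as Ro
def go(p):
    s=ctrl.sense();w,x,y,z=s["ee_rot"];R=Ro.from_quat([x,y,z,w])
    print("shift mm",R.inv().apply(np.array(p)-s["eef_pos"])*1000,"tool z",R.apply([0,0,1]),"t",s["t"],"F",s["contact_force"],"pos",s["eef_pos"])
E
python3 -c "
from h import *
go([.466,-.0572,.16])"
```

```text
shift mm [ 427.4628256  -405.27717522   71.30729157] tool z [-2.75751279e-04  1.62599755e-03 -9.99998640e-01] t 0.1 F [ 0.76742708 -0.61331146 -0.27866143] pos [ 0.17937803 -0.57191293  0.2305495 ]
```

>>> move_arm --targets "20 -19 0 0 0 0; 58 -55 0 0 0 0; 98 -93 0 0 0 0; 138 -131 0 0 0 0; 178 -169 0 0 0 0; 218 -207 0 0 0 0; 258 -245 0 0 0 0; 298 -283 0 0 0 0" --jaw 1

```text
t: 1.1
eef_pos: [0.3796, -0.2116, 0.2312]
ee_rot: [-0.0, 0.989, 0.151, 0.0]
contact_force: [1.7, -0.8, -0.1]
width: -0.001
grip_force: 0.0
```

>>> move_arm --targets "35 -33 10 0 0 0; 70 -66 25 0 0 0; 105 -100 45 0 0 0; 125 -118 62 0 0 0; 129 -122 71 0 0 0; 129 -122 71 0 0 0; 129 -122 71 0 0 0"

```text
t: 1.98
eef_pos: [0.4656, -0.0592, 0.1607]
ee_rot: [0.0, 0.989, 0.151, 0.0]
contact_force: [-0.3, -0.3, -0.0]
width: 0.002
grip_force: 0.0
```

Run:
```python
from h import *
go([.466,-.0572,.08])
a=ctrl.snapshot("top");b=ctrl.snapshot("side")
cv2.imwrite("pics/m1.png",np.hstack([cv2.resize(a[180:340,220:420],(400,320)),cv2.resize(b[100:260,260:460],(400,320))]))
```

```text
shift mm [ 0.93288363 -1.8568399  80.71558399] tool z [ 2.84458859e-04 -3.45083819e-04 -9.99999900e-01] t 1.975 F [-0.33654362 -0.3050956  -0.0449254 ] pos [ 0.46564048 -0.05922272  0.16071619]
```

View pics/m1.png

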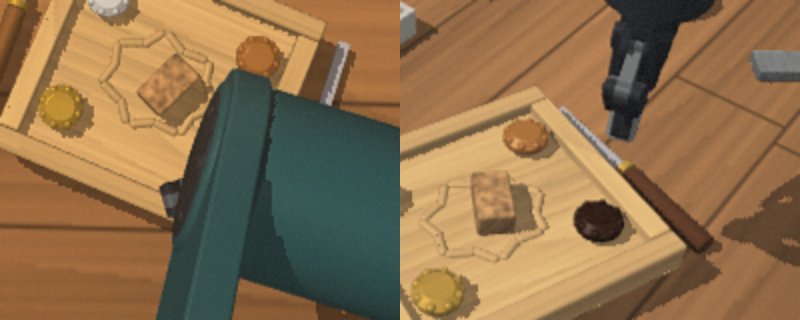

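The top view is blocked by the arm. The side view shows the closed tips at about (370,169), above and behind the walnut at (359,211), which fits the 100 mm height. I'll descend to 15 mm above it and look again.

>>> move_arm --targets "1 -2 15 0 0 0; 1 -2 35 0 0 0; 1 -2 55 0 0 0; 1 -2 72 0 0 0; 1 -2 82 0 0 0; 1 -2 82 0 0 0; 1 -2 82 0 0 0"

```text
t: 2.95
eef_pos: [0.4666, -0.0564, 0.0789]
ee_rot: [0.0, 0.989, 0.151, 0.001]
contact_force: [0.5, 1.4, 0.5]
width: 0.001
grip_force: 0.0
```

Run:
```python
from h import *
go([.466,-.0572,.064])
b=ctrl.snapshot("side")
c=ctrl.get_calibration("side")
for z in(.0785,.064):print(cv2.projectPoints(np.array([[.466,-.0572,z]]),c["rvec"],c["tvec"],np.array([[c["fx"],0,c["cx"]],[0,c["fy"],c["cy"]],[0,0,1]]),None)[0].ravel())
cv2.imwrite("pics/m2.png",cv2.resize(b[150:250,300:430],None,fx=6,fy=6,interpolation=cv2.INTER_CUBIC))
```

```text
shift mm [-0.85568134  0.59795091 14.90755686] tool z [ 1.04479208e-03 -1.79565292e-04 -9.99999438e-01] t 2.95 F [0.50666734 1.36039123 0.49811804] pos [ 0.4666223  -0.05637097  0.07890807]
[361.56264336 202.10005184]
[360.25407214 207.55265429]
```

View pics/m2.png

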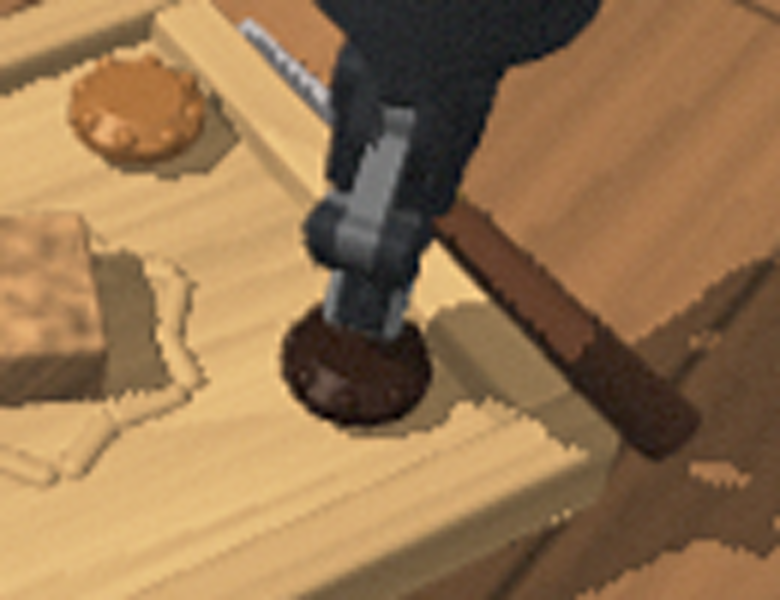

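Seen from the side, the closed tips are at about (361,205), centred over the walnut at (359,210). I'll press down slowly.

>>> move_arm --targets "-0.5 0.5 4 0 0 0; -0.5 0.5 8 0 0 0; -0.5 0.5 11 0 0 0; -0.5 0.5 12 0 0 0; -0.5 0.5 13 0 0 0; -0.5 0.5 14 0 0 0; -0.5 0.5 15 0 0 0; -0.5 0.5 16 0 0 0"

```text
t: 4.0
eef_pos: [0.4659, -0.0567, 0.0625]
ee_rot: [-0.0, 0.988, 0.151, 0.0]
contact_force: [-0.8, -0.5, 6.1]
width: 0.001
grip_force: 2.5
```

>>> move_arm --targets "0 0 0.5 0 0 0; 0 0 1 0 0 0; 0 0 1.5 0 0 0; 0 0 2 0 0 0"

```text
t: 4.5
eef_pos: [0.4658, -0.0567, 0.0603]
ee_rot: [-0.0, 0.988, 0.151, 0.0]
contact_force: [-0.1, 0.0, 5.0]
width: -0.0
grip_force: 2.4
```

Contact, sliding at about 5 N.

>>> move_arm --targets "0 0 0.5 0 0 0; 0 0 1 0 0 0; 0 0 1.5 0 0 0; 0 0 2 0 0 0; 0 0 2 0 0 0"

```text
t: 5.12
eef_pos: [0.4658, -0.0567, 0.0582]
ee_rot: [-0.0, 0.988, 0.151, 0.0]
contact_force: [1.0, -0.2, 3.7]
width: -0.003
grip_force: 1.7
```

>>> move_arm --targets "0 0 0.4 0 0 0; 0 0 0.8 0 0 0; 0 0 0.8 0 0 0"

```text
t: 5.5
eef_pos: [0.4658, -0.0567, 0.0575]
ee_rot: [-0.0, 0.988, 0.151, 0.0]
contact_force: [-0.2, -0.2, 3.2]
width: -0.001
grip_force: 1.9
```

>>> move_arm --targets "0 0 0.3 0 0 0; 0 0 0.5 0 0 0; 0 0 0.5 0 0 0"

```text
t: 5.88
eef_pos: [0.4659, -0.0567, 0.057]
ee_rot: [-0.0, 0.988, 0.151, 0.0]
contact_force: [-0.5, 0.2, 4.5]
width: 0.004
grip_force: 2.4
```

>>> move_arm --targets "0 0 0.2 0 0 0; 0 0 0.4 0 0 0; 0 0 0.4 0 0 0"

```text
t: 6.25
eef_pos: [0.4659, -0.0567, 0.057]
ee_rot: [0.0, 0.988, 0.151, 0.0]
contact_force: [-1.3, 0.3, 10.9]
width: -0.0
grip_force: 5.0
```

The walnut is home: the tips stopped at z = 0.057 and the force rose to 11 N. Now I hold for about three and a half seconds.

>>> move_arm --targets "0 0 0 0 0 0; 0 0 0 0 0 0; 0 0 0 0 0 0; 0 0 0 0 0 0; 0 0 0 0 0 0; 0 0 0 0 0 0; 0 0 0 0 0 0; 0 0 0 0 0 0"

```text
t: 7.25
eef_pos: [0.4659, -0.0567, 0.057]
ee_rot: [0.0, 0.988, 0.151, 0.0]
contact_force: [-1.8, 1.2, 8.7]
width: 0.001
grip_force: 4.9
```

>>> move_arm --targets "0 0 0 0 0 0; 0 0 0 0 0 0; 0 0 0 0 0 0; 0 0 0 0 0 0; 0 0 0 0 0 0; 0 0 0 0 0 0; 0 0 0 0 0 0; 0 0 0 0 0 0"

```text
t: 8.25
eef_pos: [0.4659, -0.0567, 0.057]
ee_rot: [0.0, 0.988, 0.151, 0.0]
contact_force: [-1.7, -0.6, 10.1]
width: 0.0
grip_force: 4.9
```

>>> move_arm --targets "0 0 0 0 0 0; 0 0 0 0 0 0; 0 0 0 0 0 0; 0 0 0 0 0 0; 0 0 0 0 0 0; 0 0 0 0 0 0; 0 0 0 0 0 0; 0 0 0 0 0 0"

```text
t: 9.25
eef_pos: [0.4659, -0.0567, 0.057]
ee_rot: [0.0, 0.988, 0.151, 0.0]
contact_force: [-1.1, -0.0, 10.0]
width: -0.002
grip_force: 4.9
```

>>> move_arm --targets "0 0 0 0 0 0; 0 0 0 0 0 0; 0 0 0 0 0 0; 0 0 0 0 0 0"

```text
t: 9.75
eef_pos: [0.4658, -0.0567, 0.057]
ee_rot: [0.0, 0.988, 0.151, 0.0]
contact_force: [-1.1, 0.7, 9.7]
width: -0.001
grip_force: 4.9
```

>>> move_arm --targets "0 0 -3 0 0 0; 0 0 -12 0 0 0; 0 0 -30 0 0 0; 0 0 -60 0 0 0; 0 0 -90 0 0 0; 0 0 -110 0 0 0; 0 0 -120 0 0 0; 0 0 -120 0 0 0"

```text
t: 10.75
eef_pos: [0.4661, -0.0568, 0.1771]
ee_rot: [0.0, 0.988, 0.151, 0.001]
contact_force: [-0.4, 0.4, 0.7]
width: -0.002
grip_force: 0.0
```

Run:
```python
from h import *
go([.466,-.0572,.16])
b=ctrl.snapshot("side");cv2.imwrite("pics/m3.png",cv2.resize(b[130:310,170:430],None,fx=3,fy=3))
```

```text
shift mm [-0.18879862  0.36196331 17.05603474] tool z [ 1.08917517e-03 -1.99611439e-04 -9.99999387e-01] t 10.75 F [-0.44685461  0.36833762  0.67962241] pos [ 0.46605329 -0.05679473  0.17705602]
```

View pics/m3.png

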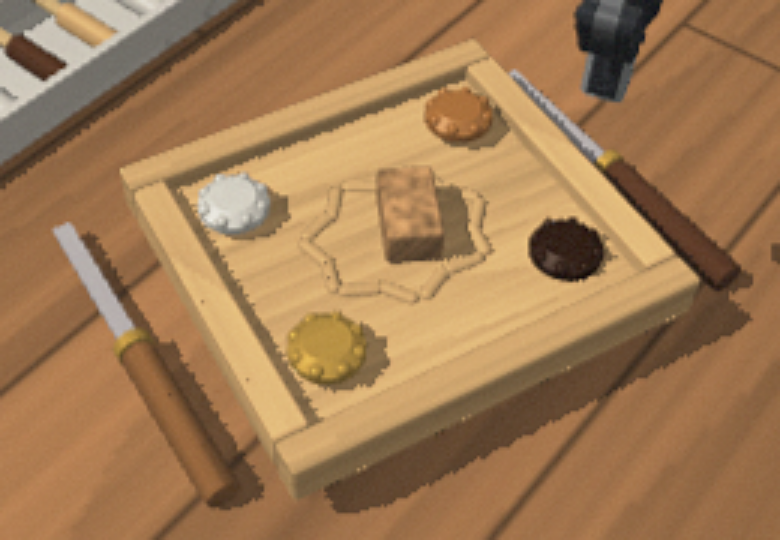

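The walnut, at crop position (567,249), now sits flush with almost no shadow. The other rosettes, the cork block and the gouges are unchanged, and the arm is clear.

```bash
python3 -c "
from cell import ctrl
print(ctrl.finish_job())"
```

```text
the job is handed in; nothing more can be done
None
```

I pressed the walnut rosette fully home and held it there at about 10 N for 3.5 s before withdrawing; in the last picture nothing else had moved, and the job is handed in (it returned no verdict).

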